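# Take the snap-fit cover off the green soaking tub

### The job

Open the bur soaking tub that has the green cover: press the two white tabs on its cover fully together so that the snaps let go, then lift the cover straight off. Lay the cover the right way up in the middle of the blue drying mat, setting it down rather than dropping it, and let go; leave the red-covered tub shut and alone.

Things in the scene. Friction and masses are not known exactly. Their poses are not given: they have to be found in the camera images.
- green_grip (a point): Where to pinch the green cover: midway between its two white upright tabs, 27 mm above the plate; 92 mm above the table while shut. Tabs: 40 mm long (x), 6 mm thick, 42 mm tall above the plate, outer faces at y = +31 and -31 mm of this point. Pinched along y to 42 mm apart they meet their stops; the hooks below are then free and the cover can be lifted straight up by its tabs. z is up.
- green_cover: Green snap-fit cover, plate 134 x 104 x 5 mm (x, y, z), about 140 g, on a beige tub 130 x 100 x 60 mm fixed to the table. Origin: centre of the plate's underside (the tub's rim height), 32 mm below green_grip, same axes. Between the tabs a green raised middle, 26 mm wide, 34 mm tall. Skirts reach 22 mm below the plate: laid down, it stands level on them, green_grip 54 mm above the support.
- green_tab_left (a joint): How far the tab on the green cover's +y side is pressed inwards, in m: 0 sprung out and latched, 0.010 at its stop. It takes about 2 N to start, 7 N at the stop, and springs back when let go. Its hook is free of the tub's ledge from about 0.009 on.
- green_tab_right (a joint): The same for the tab on the green cover's -y side: 0 sprung out, 0.010 fully pressed.
- mat_top (a point): Centre of the top face of the blue drying mat, a flat pad 190 x 150 mm (its x and y), 4 mm thick, fixed to the table, so this point is 4 mm above the table. z is up.
- red_grip (a point): The same point between the white tabs of the red cover on the other tub, alike in all but colour; it is to stay shut. Green tub, red tub, mat and a round metal bur stand (80 mm across, 56 mm tall) swap places from run to run.

How it is judged:
By the outcome, as a careful person would: the job done as asked, in the order asked, and still so for the second after the job is handed in, with the robot touching nothing.
It also fails if it takes over 48 s, if anything falls off the work surface, if the arm or the gripper's body presses on something with over 40 N, if the wrist force passes 120 N, or if a joint passes its speed limit or range.

### The arm

A 7-joint arm with a two-finger parallel gripper is mounted at the origin on the work surface. World frame = base frame: x ahead of the robot, y to its left, z up, the work surface at z = 0. Lengths are in m, angles in rad, forces in N, time in s.
With the tool pointing down it reaches from about 0.425 to 0.875 m from the base axis. Payload 4.7 kg.
Tool frame: the origin (TCP) lies midway between the tips of the shut fingers; the grasp point (between the pads) lies 19 mm behind it (manip.hold_point_z is the distance from the TCP to the grasp point, in m); z points along the fingers, y is the direction in which the jaws open and shut (so a half turn about z gives the same grasp; the last joint's range is limited). The gripper opens to 87 mm and grips with 3 to 60 N. Pads are 19 mm wide; open, the fingers measure 117 mm over their backs; the gripper's body (75 mm by 190 mm) begins 51 mm behind the grasp point.
Start: joints at [-1.242, 0.321, -0.07, 1.45, 0.023, 1.371, -0.057], TCP at [0.201, 0.618, 0.223] pointing down, gripper open.
Joint ranges: [-2.86, 2.86], [-0.3, 2.09], [-1.38, 1.24], [0.06, 2.45], [-1.56, 4.7], [0.09, 2.05], [-2.69, 2.69]. Speed limits (rad/s): [2.57, 2.57, 3.14, 3.14, 3.14, 3.14, 3.14].

### API

Orientations are given as a unit quaternion [x, y, z, w].
In Python, from rig import telemetry, read_camera, job_done, cut_out, tip_of, manip gives the robot as it stands.
- The arm moves only by the tool move_arm, never from a script. Its argument "motion" is a list of rows, each a list of 3 entries, a list of its own where there are three numbers: the shift along the tool's x, y, z in mm, then the turn about the tool's z in rad, then the finger opening in mm, from 0 to 87. In form: [[[tx, ty, tz], turn, claw], ...]. A call has 1 to 10 rows; each row is the pose to reach, as a shift and turn from the pose measured when the call began, along the tool's axes at that moment; what a row does not reach only later rows make up. A row lasts 1/8 s, in which the tool goes at most 62.5 mm and 10.7 degrees, less where a joint would pass 70% of its speed; a pose out of reach is approached as far as the arm can. A call with a gripper value outside its range is refused whole. The fingers move at their own pace and stop on an object; the grip force is fixed at half the most. Time passes only in rows, so rows that repeat a pose let the fingers close. It gives the time, the measured TCP pose, the force and the opening at its end, in the units of the state.
- telemetry.get_state(): the state, without advancing time (a new reading comes with each control period).
- read_camera(name): name is "scene" or "top" or "wrist"; returns a dict with "img" (400x640x3 uint8, red, green, blue), "vertical_fov" (degrees; the focal length in pixels is half the picture's height over the tangent of half this angle, whatever the lens; pixels are square), "cx", "cy" (the principal point, pixels), "cam_to_world" (4x4, takes a point from camera to world coordinates). Camera axes: x right, y down, z forward; pixel columns grow to the right and rows downward; lengths in m; the calibration is good to about 2 mm. A picture is of the moment at which its call begins. There is no depth.
- job_done(): hands the job in, once; it reports no verdict.
Trained networks look in the newest picture that a camera, given by its name, has taken for a name from the list of things; names that differ only in an ending like _2 or _b are one class to them, and where a whole thing is asked for, a point or a joint stands for the part that bears it (a point fixed in the world has none). Each returns a list of dicts, best first, with "conf" (0 to 1); they miss things now and then, are a little off and sometimes report something else, mostly with a low value. They report only what shows in the picture. A call takes as long as a camera call.
- cut_out(camera, target): "pixels" (400x640 bool, what is visible of it) and "rect" ([left, top, width, height] in pixels, round what is visible of it).
- tip_of(camera, target): "pixel" ([column, row] in pixels: a listed point, or the origin of a listed thing).
The state is a dict: "time_s": time; "joint_positions": joint angles; "qvel": joint speeds; "joint_torque": joint torques, N m; "eef_pos": TCP position; "tool_rot": TCP orientation; "ft_force": force on the tool from outside, world axes, zero at the start; "moment": the same for the moment, N m; "opening": finger opening in m.
Only numpy, scipy, OpenCV 4.12 (cv2) and the standard library are available. Lean on these libraries where they do the work, as an engineer would, in place of code of your own. Each camera call takes 0.05 s, during which the arm holds its last target. There are 200 camera calls.

## Working session

There is one attempt and no reset: what is moved stays moved. The work goes in short steps, Python scripts to look and compute and a tool call to move; the robot and the scene stay as the last step left them, time stands still between calls to the robot, and variables do not carry over. Pictures are saved under pics/ and viewed, about 8 in all and at most 12, crops included, and the job is handed in when it is done.

Besides the shell and the picture viewer there is one more tool, called after "Call:" in YAML: its name, and indented under it one key for each argument. move_arm: Moves the arm, as the interface text tells. Its arguments: {"type":"object","properties":{"motion":{"type":"array","items":{"type":"array"}}},"required":["motion"]}

```bash
mkdir -p pics; cat > h.py <<'E'
import numpy as np, cv2
from rig import telemetry, read_camera, job_done, cut_out, tip_of, manip
from scipy.spatial.transform import Rotation as R
def cam(n):
    c=read_camera(n); f=200/np.tan(np.radians(c["vertical_fov"])/2); c["f"]=f; return c
def ray(c,p):
    T=np.array(c["cam_to_world"]); d=T[:3,:3]@np.array([(p[0]-c["cx"])/c["f"],(p[1]-c["cy"])/c["f"],1]); return T[:3,3],d/np.linalg.norm(d)
def atz(c,p,z):
    o,d=ray(c,p); return o+d*(z-o[2])/d[2]
def tri(rs):
    A=sum(np.eye(3)-np.outer(d,d) for o,d in rs); b=sum((np.eye(3)-np.outer(d,d))@o for o,d in rs)
    x=np.linalg.solve(A,b); return x,[round(1e3*np.linalg.norm(np.cross(x-o,d)),1) for o,d in rs]
def save(c,n): cv2.imwrite("pics/"+n,cv2.cvtColor(c["img"],cv2.COLOR_RGB2BGR))
E
python3 - <<'E'
from h import *
s=telemetry.get_state(); print(s["time_s"],s["eef_pos"],s["tool_rot"],s["opening"],s["ft_force"])
C={}
for n in ["scene","top","wrist"]:
    C[n]=cam(n); save(C[n],n+"1.png")
    for t in ["green_grip","mat_top","red_grip","green_cover"]:
        for d in tip_of(n,t)[:2]: print(n,t,d,atz(C[n],d["pixel"],{"mat_top":.004,"green_cover":.06}.get(t,.092)).round(3))
    for t in ["green_cover"]:
        for d in cut_out(n,t)[:2]: print(n,t,d["conf"],d["rect"])
a=cv2.imread("pics/scene1.png");b=cv2.imread("pics/top1.png")
cv2.imwrite("pics/both.png",cv2.resize(np.vstack([a,b]),(480,600)))
E
```

```text
0.0 [0.2011269  0.61753248 0.22147595] [ 1.56730148e-01  9.87641019e-01 -9.32508046e-04 -9.67771704e-05] 0.08702937637634689 [ 0.00505619 -0.54926755  0.63975745]
scene green_grip {'pixel': [318.9, 227.0], 'conf': 0.73} [0.602 0.117 0.092]
scene mat_top {'pixel': [426.9, 285.4], 'conf': 0.55} [0.466 0.367 0.004]
scene red_grip {'pixel': [270.8, 177.5], 'conf': 0.89} [ 0.563 -0.156  0.092]
scene green_cover {'pixel': [319.2, 237.9], 'conf': 0.63} [0.603 0.12  0.06 ]
top green_grip {'pixel': [280.3, 161.3], 'conf': 0.56} [0.601 0.124 0.092]
top mat_top {'pixel': [188.7, 224.0], 'conf': 0.77} [0.459 0.366 0.004]
top green_cover {'pixel': [281.8, 166.1], 'conf': 0.91} [0.596 0.124 0.06 ]
top green_cover 0.67 [259.8, 135.6, 43.8, 55.9]
```

View pics/both.png

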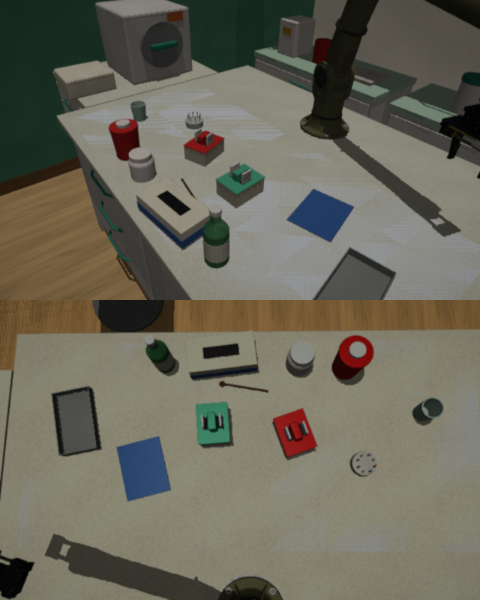

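The scene shows the green tub near (318,245) full-scale in the scene view, red at (271,190), and the mat at (428,285). In the top view they sit at green (283,165), red (393,176) and mat (190,224). This agrees with the networks. Next, the yaws and triangulation.

```bash
cat >> h.py <<'E'
def yaw(c,mask,z):
    ct=max(cv2.findContours(mask.astype(np.uint8),cv2.RETR_EXTERNAL,cv2.CHAIN_APPROX_NONE)[0],key=cv2.contourArea)
    P=np.array([atz(c,p,z)[:2] for p in ct[:,0]],np.float32)
    (m,s,a)=cv2.minAreaRect(P*1000); return m,s,a   # angle of first side, deg
def toolyaw(s): return np.degrees(np.arctan2(*R.from_quat(s["tool_rot"]).as_matrix()[[1,0],1]))
def to_tool(s,v): return R.from_quat(s["tool_rot"]).as_matrix().T@np.asarray(v)*1000
E
python3 - <<'E'
from h import *
s=telemetry.get_state()
c=cam("top");e=cam("scene")
for t in ["green_grip","mat_top"]:
    print(t,tri([ray(k,tip_of(n,t)[0]["pixel"]) for k,n in((c,"top"),(e,"scene")) if tip_of(n,t)]))
h=cv2.cvtColor(c["img"],cv2.COLOR_RGB2HSV)
m=cv2.inRange(h,(100,120,60),(130,255,255)); m[:, :140]=0;m[:190]=0; print("mat",yaw(c,m,.004))
for d in cut_out("top","green_cover")[:1]: print("cov",yaw(c,d["pixels"],.065))
print(toolyaw(s)); 
print("above",to_tool(s,np.array([.600,.123,.25])-s["eef_pos"]))
print(manip.hold_point_z, R.from_quat(s["tool_rot"]).as_matrix().round(2)); w=np.array(cam("wrist")["cam_to_world"]);print((w[:3,3]-s["eef_pos"]).round(3))
E
```

```text
green_grip (array([0.59873994, 0.12738107, 0.10604313]), [np.float64(2.8), np.float64(2.8)])
mat_top (array([0.46147754, 0.36365614, 0.00699871]), [np.float64(2.8), np.float64(2.8)])
mat ((458.45501708984375, 360.147216796875), (185.07571411132812, 146.1231231689453), 14.641796112060547)
cov ((600.9878540039062, 119.82534790039062), (134.14227294921875, 103.66696166992188), 4.827114582061768)
71.96498246381053
above [-532.41768486 -347.30494734  -27.45140301]
0.0187 [[-0.95  0.31  0.  ]
 [ 0.31  0.95  0.  ]
 [ 0.    0.   -1.  ]]
[-0.064  0.02   0.162]
```

Call:
move_arm:
  motion:
    - [[-55,-36,-3],-0.05,87]
    - [[-110,-72,-6],-0.1,87]
    - [[-165,-108,-9],-0.15,87]
    - [[-220,-144,-12],-0.2,87]
    - [[-275,-180,-15],-0.25,87]
    - [[-330,-216,-18],-0.3,87]
    - [[-385,-252,-21],-0.34,87]
    - [[-440,-288,-24],-0.38,87]
    - [[-490,-320,-27],-0.4,87]
    - [[-520,-340,-27],-0.4,87]

```text
time_s: 2.75
eef_pos: [0.5918, 0.132, 0.2502]
tool_rot: [-0.043, 0.999, 0.0, 0.001]
ft_force: [0.1, 1.0, 0.9]
opening: 0.0869
```

```bash
cat > look.py <<'E'
import sys
from h import *
s=telemetry.get_state(); c=cam("wrist"); save(c,sys.argv[1])
print(s["time_s"],s["eef_pos"].round(4),toolyaw(s),np.abs(s["qvel"]).max().round(3))
for t,z in (("green_grip",.092),("green_cover",.06),("red_grip",.092)):
    for d in tip_of("wrist",t)[:2]: print(t,d,atz(c,d["pixel"],z).round(4), [x.round(4).tolist() for x in ray(c,d["pixel"])])
for d in cut_out("wrist","green_cover")[:1]:
    print(d["conf"],d["rect"],yaw(c,d["pixels"],.065))
# white tab tops
h=cv2.cvtColor(c["img"],cv2.COLOR_RGB2HSV)
E
python3 look.py w2.png
```

```text
2.75 [0.5918 0.132  0.2502] 94.88778161547634 0.869
green_grip {'pixel': [310.6, 192.6], 'conf': 0.98} [0.6044 0.1239 0.092 ] [[0.5243, 0.1259, 0.4124], [0.2423, -0.006, -0.9702]]
green_cover {'pixel': [308.2, 180.8], 'conf': 0.96} [0.5989 0.1199 0.06  ] [[0.5243, 0.1259, 0.4124], [0.2071, -0.0166, -0.9782]]
red_grip {'pixel': [44.1, 136.4], 'conf': 0.65} [ 0.5698 -0.1433  0.092 ] [[0.5243, 0.1259, 0.4124], [0.108, -0.6394, -0.7612]]
0.93 [261.4, 119.2, 97.7, 122.5] ((600.58837890625, 121.95539855957031), (135.11643981933594, 105.55479431152344), 4.667726993560791)
```

View pics/w2.png

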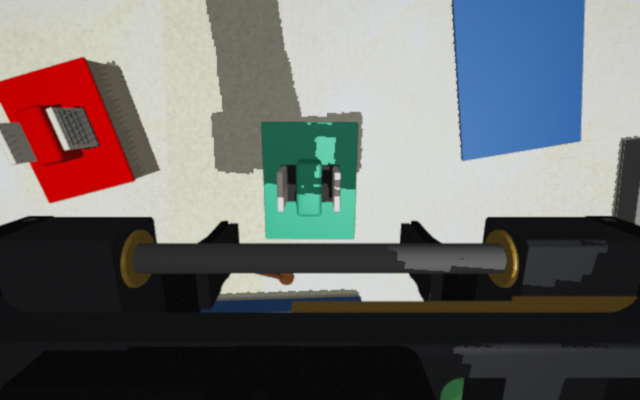

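The wrist view shows the green cover with its tabs at about (282,190) and (337,190), centred near (309.5,190), which matches green_grip at (310.6,192.6). The red cover is at far left. Now I'll lower and take a second view.

Call:
move_arm:
  motion:
    - [[-4,-5,20],0,87]
    - [[-8,-10,45],0,87]
    - [[-8,-10,70],0,87]
    - [[-8,-10,70],0,87]
    - [[-8,-10,70],0,87]

```text
time_s: 3.62
eef_pos: [0.5989, 0.126, 0.1797]
tool_rot: [-0.043, 0.999, 0.001, -0.0]
ft_force: [0.1, -0.4, -0.1]
opening: 0.0869
```

```bash
python3 look.py w3.png; python3 - <<'E'
from h import *
s=telemetry.get_state();c=cam("wrist");d=tip_of("wrist","green_grip")[0]
r0=(np.array([0.5243,.1259,.4124]),np.array([.2423,-.006,-.9702]))
print(tri([r0,ray(c,d["pixel"])]))
print("top+w",tri([ray(cam("top"),tip_of("top","green_grip")[0]["pixel"]),ray(c,d["pixel"])]))
print(d,to_tool(s,[.601-s["eef_pos"][0],.123-s["eef_pos"][1],.073-s["eef_pos"][2]]))
E
```

```text
3.625 [0.5989 0.126  0.1797] 94.96494385957386 0.019
green_grip {'pixel': [313.7, 203.5], 'conf': 0.95} [0.6026 0.1216 0.092 ] [[0.5317, 0.1197, 0.342], [0.2729, 0.0074, -0.962]]
green_cover {'pixel': [312.8, 192.5], 'conf': 0.78} [0.6014 0.1201 0.06  ] [[0.5317, 0.1197, 0.342], [0.24, 0.0017, -0.9708]]
0.71 [251.0, 118.0, 125.2, 128.2] ((590.9379272460938, 121.06278991699219), (114.63321685791016, 103.3366470336914), 4.667953968048096)
(array([ 0.63580797,  0.12425896, -0.03591413]), [np.float64(1.2), np.float64(1.2)])
top+w (array([0.60809511, 0.12472662, 0.07521426]), [np.float64(3.2), np.float64(3.2)])
{'pixel': [316.8, 200.2], 'conf': 0.92} [ -1.26802126  -2.69543889 107.32621526]
```

View pics/w3.png

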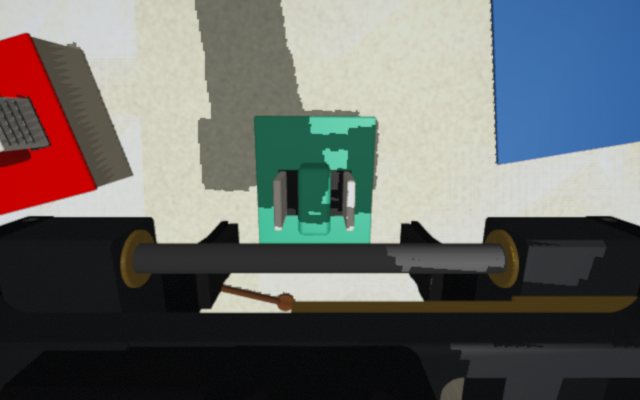

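The second wrist view shows the tabs' outer faces at columns 273 and 355, centre about 314. The finger midline is at about 320, so I need roughly −4.5 mm in tool y. I'll go to just above the tabs and check the centring.

Call:
move_arm:
  motion:
    - [[-3,-5,30],0,87]
    - [[-3,-5,62],0,87]
    - [[-3,-5,62],0,87]
    - [[-3,-5,62],0,87]

```text
time_s: 4.58
eef_pos: [0.6032, 0.1207, 0.1188]
tool_rot: [-0.043, 0.999, 0.001, 0.001]
ft_force: [0.9, -0.2, -0.7]
opening: 0.0867
```

```bash
python3 look.py w4.png
```

```text
4.575 [0.6032 0.1207 0.1188] 94.8884101973607 0.015
green_grip {'pixel': [323.5, 221.5], 'conf': 0.59} [0.6008 0.1228 0.092 ] [[0.5357, 0.1144, 0.2811], [0.3251, 0.0423, -0.9447]]
green_cover {'pixel': [317.9, 202.9], 'conf': 0.6} [0.5981 0.119  0.06  ] [[0.5357, 0.1144, 0.2811], [0.2715, 0.0202, -0.9622]]
```

View pics/w4.png

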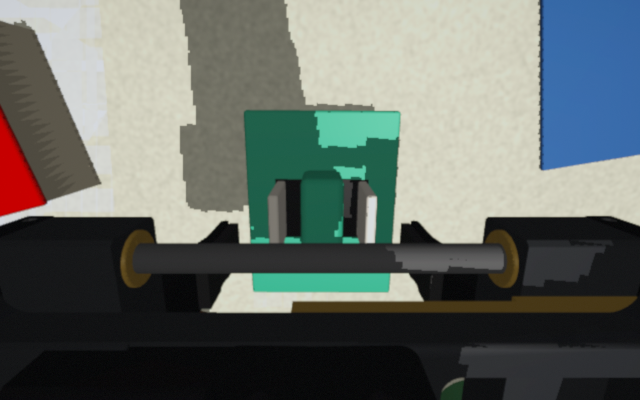

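Tabs' outer edges are at columns 267 and 378 (centre 322.5) and the plate edges are centred at 322, so the tool is within about 1 mm. Descend and pinch.

Call:
move_arm:
  motion:
    - [[1,1,20],0,87]
    - [[2,1,40],0,87]
    - [[2,1,46],0,87]
    - [[2,1,46],0,70]
    - [[2,1,46],0,55]
    - [[2,1,46],0,35]
    - [[2,1,46],0,35]
    - [[2,1,46],0,35]

```text
time_s: 5.82
eef_pos: [0.6017, 0.1218, 0.0736]
tool_rot: [-0.043, 0.999, 0.001, 0.001]
ft_force: [0.2, -0.2, 2.2]
opening: 0.0454
```

```bash
python3 - <<'E'
from h import *
s=telemetry.get_state(); print(s["opening"],s["eef_pos"],s["ft_force"],toolyaw(s))
E
```

```text
0.04535710548240479 [0.60166156 0.12177509 0.07358262] [ 0.18063068 -0.16761886  2.17732388] 94.89199148896145
```

Still closing at 45.4 mm, so wait.

Call:
move_arm:
  motion:
    - [[0,0,0],0,30]
    - [[0,0,0],0,30]
    - [[0,0,0],0,30]
    - [[0,0,0],0,30]

```text
time_s: 6.32
eef_pos: [0.6018, 0.1218, 0.0739]
tool_rot: [-0.043, 0.999, 0.001, 0.002]
ft_force: [-0.7, 1.2, 3.8]
opening: 0.0409
```

The opening is 41 mm, so the tabs are at their stops. Lift slowly.

Call:
move_arm:
  motion:
    - [[0,0,-4],0,30]
    - [[0,0,-8],0,30]
    - [[0,0,-15],0,30]
    - [[0,0,-25],0,30]

```text
time_s: 6.82
eef_pos: [0.6015, 0.1216, 0.0991]
tool_rot: [-0.043, 0.999, 0.001, 0.001]
ft_force: [0.1, 0.0, -0.9]
opening: 0.041
```

```bash
python3 - <<'E'
from h import *
s=telemetry.get_state(); print(s["time_s"],s["opening"],s["eef_pos"],s["ft_force"],s["moment"])
E
```

```text
6.825 0.04100656768095723 [0.60147608 0.12164884 0.09911454] [ 0.13361422  0.04914267 -0.8673992 ] [ 0.02134781 -0.01011372 -0.03499358]
```

Wrist force changed by about 1.5 N, the weight of the cover, so it came free. Lift and carry.

Call:
move_arm:
  motion:
    - [[0,0,-30],0,30]
    - [[0,0,-65],0,30]
    - [[5,12,-95],0,30]
    - [[20,42,-100],-0.03,30]
    - [[38,80,-100],-0.06,30]
    - [[57,120,-100],-0.09,30]
    - [[77,160,-100],-0.12,30]
    - [[96,200,-100],-0.15,30]
    - [[113,236,-100],-0.17,30]
    - [[120,252,-100],-0.17,30]

```text
time_s: 8.07
eef_pos: [0.4585, 0.3648, 0.1998]
tool_rot: [-0.129, 0.992, 0.001, 0.001]
ft_force: [0.7, 0.5, -1.5]
opening: 0.041
```

```bash
python3 - <<'E'
from h import *
s=telemetry.get_state(); print(s["time_s"],s["opening"],s["eef_pos"],s["ft_force"],toolyaw(s))
a=cam("scene");c=cam("wrist");t=cam("top"); save(a,"s5.png")
cv2.imwrite("pics/b5.png",cv2.resize(np.vstack([a["img"],c["img"]])[:,:,::-1],(480,600)))
for n,k in(("scene",a),("top",t),("wrist",c)):
    for d in tip_of(n,"mat_top")[:1]: print(n,d,atz(k,d["pixel"],.004).round(4))
    for d in tip_of(n,"green_grip")[:1]: print(n,d,atz(k,d["pixel"],s["eef_pos"][2]+.019).round(4))
E
```

```text
8.075 0.040970822310841135 [0.45852209 0.36475313 0.19977905] [ 0.70036842  0.47235035 -1.53059484] 104.82782092215051
scene {'pixel': [428.6, 286.6], 'conf': 0.7} [0.4663 0.372  0.004 ]
top {'pixel': [394.3, 171.1], 'conf': 0.7} [ 0.5941 -0.1571  0.004 ]
top {'pixel': [152.0, 212.8], 'conf': 0.72} [0.466  0.3694 0.2188]
wrist {'pixel': [322.6, 254.6], 'conf': 0.75} [0.4563 0.3671 0.2188]
```

View pics/b5.png

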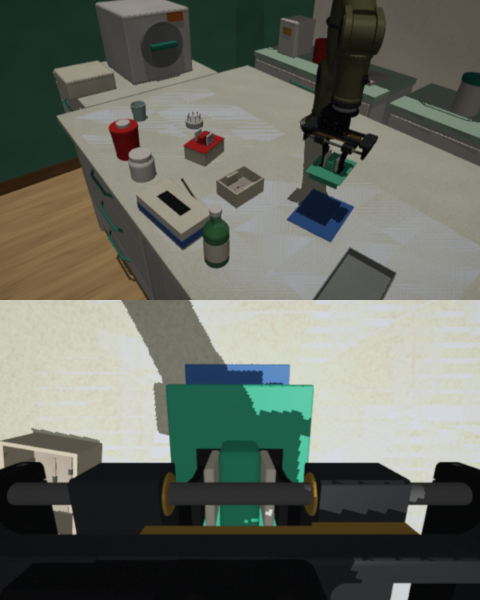

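The cover is held level, the tub is open, and the red one is untouched. I'll refine the mat centre from the unobstructed early pictures.

```bash
python3 - <<'E'
from h import *
for n in("scene","top"):
    k=cam(n); h=cv2.cvtColor(cv2.imread(f"pics/{n}1.png"),cv2.COLOR_BGR2HSV)
    m=cv2.inRange(h,(100,110,30),(130,255,255))
    r=np.zeros_like(m); 
    if n=="scene": r[240:330,370:490]=1
    else: r[185:280,140:240]=1
    m=m*r; print(n,yaw(k,m,.004), cv2.boundingRect(m))
s=telemetry.get_state();print(s["eef_pos"])
E
```

```text
scene ((460.47430419921875, 364.5933532714844), (186.015380859375, 145.62709045410156), 14.64473819732666) (383, 253, 88, 69)
top ((458.249755859375, 359.94879150390625), (185.86668395996094, 146.78323364257812), 14.618021965026855) (156, 185, 71, 82)
[0.46075484 0.36152532 0.19922388]
```

Call:
move_arm:
  motion:
    - [[1,1,25],0,30]
    - [[1,1,60],0,30]
    - [[1,1,95],0,30]
    - [[1,1,125],0,30]
    - [[1,1,143],0,30]
    - [[1,1,150],0,30]
    - [[1,1,152],0,30]
    - [[1,1,152],0,30]
    - [[1,1,152],0,30]

```text
time_s: 9.75
eef_pos: [0.4605, 0.363, 0.0482]
tool_rot: [-0.127, 0.992, 0.001, 0.002]
ft_force: [0.1, -0.2, -1.3]
opening: 0.041
```

```bash
python3 - <<'E'
from h import *
s=telemetry.get_state(); print(s["time_s"],s["opening"],s["eef_pos"],s["ft_force"],toolyaw(s))
E
```

```text
9.75 0.04098079429357211 [0.46051231 0.3629727  0.04821972] [ 0.08254411 -0.22643375 -1.27585145] 104.53853026787186
```

Expected contact is at TCP z ≈ 0.040–0.041. Lower slowly.

Call:
move_arm:
  motion:
    - [[0,0,2],0,30]
    - [[0,0,4],0,30]
    - [[0,0,5],0,30]
    - [[0,0,6],0,30]
    - [[0,0,7],0,30]
    - [[0,0,7],0,30]
    - [[0,0,7],0,30]

```text
time_s: 10.62
eef_pos: [0.4605, 0.363, 0.0412]
tool_rot: [-0.127, 0.992, 0.001, 0.002]
ft_force: [1.0, -0.7, -0.4]
opening: 0.0407
```

Call:
move_arm:
  motion:
    - [[0,0,0.5],0,30]
    - [[0,0,1],0,30]
    - [[0,0,1.5],0,30]
    - [[0,0,1.5],0,30]

```text
time_s: 11.12
eef_pos: [0.4606, 0.3631, 0.0399]
tool_rot: [-0.127, 0.992, 0.001, 0.002]
ft_force: [-0.5, -0.3, -0.4]
opening: 0.0408
```

Call:
move_arm:
  motion:
    - [[0,0,0.5],0,30]
    - [[0,0,1],0,30]
    - [[0,0,1.5],0,30]
    - [[0,0,1.5],0,30]

```text
time_s: 11.62
eef_pos: [0.4606, 0.3631, 0.0397]
tool_rot: [-0.127, 0.992, 0.001, 0.002]
ft_force: [-3.3, -2.6, 9.6]
opening: 0.0408
```

It is down on the mat, with about 10 N upward. Ease off slightly, then open.

Call:
move_arm:
  motion:
    - [[0,0,-0.3],0,42]
    - [[0,0,-0.3],0,48]
    - [[0,0,-0.3],0,54]
    - [[0,0,-0.3],0,60]
    - [[0,0,-0.3],0,70]
    - [[0,0,-0.3],0,80]
    - [[0,0,-0.3],0,87]
    - [[0,0,-0.3],0,87]

```text
time_s: 12.62
eef_pos: [0.4608, 0.3632, 0.0402]
tool_rot: [-0.127, 0.992, 0.001, 0.002]
ft_force: [-0.1, -0.0, 1.2]
opening: 0.0855
```

Call:
move_arm:
  motion:
    - [[0,0,-10],0,87]
    - [[0,0,-30],0,87]
    - [[0,0,-60],0,87]
    - [[0,0,-100],0,87]
    - [[0,0,-140],0,87]
    - [[30,0,-170],0,87]
    - [[60,0,-180],0,87]
    - [[60,0,-180],0,87]

```text
time_s: 13.62
eef_pos: [0.4008, 0.3482, 0.2222]
tool_rot: [-0.128, 0.992, 0.003, 0.003]
ft_force: [0.6, -0.6, -0.6]
opening: 0.087
```

```bash
python3 - <<'E'
from h import *
s=telemetry.get_state(); print(s["time_s"],s["opening"],s["eef_pos"],s["ft_force"])
C={n:cam(n) for n in("scene","wrist","top")}
cv2.imwrite("pics/b6.png",cv2.resize(np.vstack([C["scene"]["img"],C["wrist"]["img"]])[:,:,::-1],(480,600)))
for n,k in C.items():
    for d in tip_of(n,"green_grip")[:1]: print(n,d,atz(k,d["pixel"],.058).round(4))
    for d in cut_out(n,"green_cover")[:1]: print(n,yaw(k,d["pixels"],.031))
E
```

```text
13.625 0.08697216169864692 [0.40082954 0.34821048 0.22220686] [ 0.6304991  -0.57710855 -0.55515648]
scene {'pixel': [428.0, 264.2], 'conf': 0.56} [0.4587 0.3531 0.058 ]
scene ((469.00152587890625, 367.5766296386719), (151.86834716796875, 104.79568481445312), 14.340706825256348)
wrist {'pixel': [322.3, 234.0], 'conf': 0.96} [0.4594 0.3667 0.058 ]
wrist ((437.56146240234375, 357.4169006347656), (91.12380981445312, 104.0721206665039), 14.527148246765137)
top {'pixel': [179.8, 220.6], 'conf': 0.64} [0.4629 0.3692 0.058 ]
top ((461.231201171875, 360.4412841796875), (137.2154541015625, 104.78006744384766), 14.592259407043457)
```

View pics/b6.png

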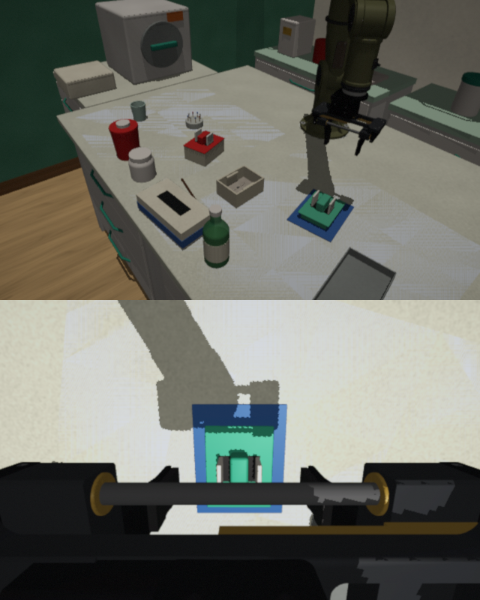

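The cover lies upright and centred on the mat, the red tub is shut, and the gripper is clear. I'll hand it in.

```bash
python3 -c "
from rig import job_done; print(job_done())"
```

```text
the job is handed in; nothing more can be done
None
```

The green cover is off its tub and lies the right way up on the blue mat. I handed the job in at about 14 s on the robot's clock.

- **Opening:** I pinched the tabs until the fingers stopped at 41 mm, just under the 42 mm stop spacing. I then lifted straight up. The wrist force changed by only about 1.5 N, the cover's weight, so the snaps had let go.
- **Placing:** I lowered the cover in small steps until it touched down at about 10 N. Then I eased off, opened the fingers and moved clear.
- **Last checks:** In the top view the cover's centre is about 3 mm from the mat's, with both turned about 14.6°. The last pictures show the cover upright, the red tub shut where it was, the beige tub open and the gripper clear.
- **Disagreements:** The networks' positions for the cover on the mat scattered by about 1 cm along x and y. Two-view heights for `green_grip` came out at 106 and 75 mm against the stated 92 mm, and the wrist-only pair had too short a baseline to use. I took 92 mm for the grasp height, and contact on the mat came within about 1 mm of the height that implied.

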